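Emboss a specimen cassette, then hold the press carriage open at the pointer

ROBOT

A 6-joint arm with a two-finger parallel gripper is mounted at the origin on the work surface. World frame = base frame: x ahead of the robot, y to its left, z up, the work surface at z = 0. Lengths are in m, angles in degrees, forces in N, time in s.
With the tool pointing down it reaches from about 0.35 to 0.875 m from the base axis. Payload 4.2 kg.
Tool frame: the origin (TCP) lies between the finger pads, 19 mm behind the fingertips; this is the grasp point; z points along the fingers, y is the line along which they close (so a half turn about z gives the same grasp; the last joint's range is limited). The gripper opens to 87 mm and grips with 3 to 60 N. Pads are 19 mm wide; open, the fingers measure 117 mm over their backs; the gripper's body (75 mm by 190 mm) begins 51 mm behind the grasp point.
Start: joints at [79.16, 22.042, 0.453, 0, -68.411, -14.817], TCP at [0.271, 0.563, 0.241] pointing down, gripper open.
Joint ranges: [-179.83, 179.83], [-69.29, 118.12], [-61.27, 80.66], [-181.25, 117.63], [-171.15, -9.14], [-177.46, 177.46]. Speed limits (degrees/s): [159.86, 159.86, 180, 180, 180, 180].

INTERFACE

Orientations are given as a 3x3 rotation matrix whose columns are the frame's x, y, z axes.
In Python, from station import * gives the robot as it stands. The module is installed in compiled form; this text tells all that it offers.
- The arm moves only by the tool play_rows, never from a script. Its argument "steps" is a list of rows, each an object of numbers: "ax", "ay", "az": the turn, a rotation vector about the tool's x, y, z in degrees; "dx", "dy", "dz": the shift along the tool's x, y, z in mm; "claw": the finger opening in mm, from 0 to 87. A call has 1 to 20 rows; each row shifts and turns the commanded pose from where the row before left it, along the tool's axes as they then stand; what a row does not reach is not made up. A row lasts 1/10 s, in which the tool goes at most 50 mm and 8.59 degrees, less where a joint would pass 70% of its speed; a pose out of reach is approached as far as the arm can. A call with a gripper value outside its range is refused whole. The fingers move at their own pace and stop on an object; the grip force is fixed at half the most. Time passes only in rows, so rows that do not move let the fingers close. It gives the time, the measured TCP pose, the force, the opening and the grip force at its end, in the units of the state.
- sense(): the state, without advancing time (a new reading comes with each control period).
- capture(name): name is "scene" or "top"; returns a dict with "frame" (480x640x3 uint8, blue, green, red), "range_z" (480x640 float32, m along the optical axis (not along the pixel's ray), 0 where there is no reading), "fx", "fy", "cx", "cy" (pixels), "xyz" and "rotation" of the camera in the world. Camera axes: x right, y down, z forward; pixel columns grow to the right and rows downward; lengths in m; the calibration is good to about 2 mm. A picture is of the moment at which its call begins.
- finish_job(): hands the job in; it is judged then, once.
The state is a dict: "time_s": time; "joints": joint angles; "joint_velocities": joint speeds; "effort": joint torques, N m; "tcp_pos": TCP position; "ee_rot": TCP orientation; "wrist_force": force on the tool from outside, world axes, zero at the start; "moment": the same for the moment, N m; "gripper_width": opening from 0.0 (shut) to 1.0 (fully open); "gripper_force": force on a finger pad.
Only numpy, scipy, OpenCV 4.12 (cv2) and the standard library are available. Lean on these libraries where they do the work, as an engineer would, in place of code of your own. Each camera call takes 0.05 s, during which the arm holds its last target. There are 200 camera calls.

TASK

With the press's sprung carriage left home, pull the side lever of the embossing press all the way down to stamp the cassette, and ease the lever slowly back up to its rest without letting it fly. Then pull the carriage out by its black post until the line on the carriage is level with the little pointer on the press bed, and keep it there: finish while still holding the post, with the cassette in its pocket. Do not shift the pointer or disturb the other things on the bench.

Things in the scene. Friction and masses are not known exactly. Their poses are not given: they have to be found in the camera images.
- press: White and grey hand press for embossing cassettes, fixed to the bench. Origin on the bench under the stamp; its -x axis points to its front (the way the carriage pulls out), +y to the side with the lever, z up. Bed x -125 to +110 mm, y +-60 mm, top 40 mm high; head x -35 to +110 mm, y +-42 mm, from 105 to 210 mm high.
- lever (a joint): Sprung side lever, rad: 0 at rest (arm leaning forward, 65 degrees above horizontal), 1.1 fully down at its stop (arm almost level, pointing to the front). The spring brings it back up by itself: about 3 N at the grip at rest, about 9 N fully down; let go when down, it flies up.
- lever_grip (a point): Middle of the free part of the lever's black round crossbar (16 mm diameter, along the press y axis, free for about 70 mm). Swings about lever_hinge at radius 150 mm; height about 296 mm at rest, 165 mm fully down, moving forward 87 mm (press -x) on the way down. The lever arm, 12 mm round, is 44 mm from this point towards the press.
- lever_hinge (a point): Point on the lever's hinge axis (parallel to the press's y axis), level with lever_grip along y; 160 mm above the bench, 10 mm behind the press origin.
- carriage: Aluminium carriage plate 170 x 60 x 6 mm with the cassette pocket, on the press bed. Origin under the pocket centre, 41 mm above the bench; above the press origin when home (under the stamp). Slides along the press -x when pulled out, up to a stop at 110 mm. A spring pulls it home: about 3 N plus 90 N/m of travel; let go, it runs back. Axes as the press.
- post (a point): Top of the upright black round post at the front end of the carriage, the carriage's handle: 16 mm diameter with a 22 mm cap, 58 mm tall from the plate. This point is the centre of its top, 105 mm above the bench, 120 mm in front of the carriage origin. Axes as the press.
- index (a point): End, at the carriage's edge on the lever side, of the thin black line across the top of the carriage (4 mm wide). Rides with the carriage, 75 mm behind the post's axis. Axes as the press.
- pointer_tip (a point): Tip of the small steel pointer (about 16 x 20 x 13 mm) on the bed beside the carriage, on the lever side, 47 mm above the bench; set by the last user anywhere from 45 to 75 mm in front of where the index line is at home; stiff but not locked. Axes as the press.
- cassette: White plastic specimen cassette, 28 x 40 x 7 mm, lying loose in the carriage's 6 mm deep pocket under the stamp, 45 mm behind the index line. Origin at the centre of its underside, which is 47 mm above the bench.
- tub: Bystander: open clear tub 85 x 65 x 40 mm beside the press under the lever. Origin under its centre.
- pot: Bystander: closed specimen pot, 52 mm diameter, 60 mm high, beside the press on the side away from the lever. Origin under its centre.
- bottle_a: Bystander: amber reagent bottle, 68 mm diameter, 160 mm high, behind the press. Origin under its centre.
- bottle_b: Bystander: second amber reagent bottle of the same size, behind the press. Origin under its centre.
- timer: Bystander: flat bench timer 65 x 65 x 20 mm, lying in front of the press to the side away from the lever. Origin under its centre.
- rack: Bystander: white rack of capped tubes, 220 x 100 x 94 mm, on the left of the bench. Origin under its centre.

How it is judged (in metres and radians):
On the way, in this order (a step that is already met when the one before it is completed fails the run):
1. the lever is pulled fully down, the carriage being home (value of joint lever above 1.03 rad and x of carriage in the frame of press above -0.01 m), for 0.1 s.
2. the lever is back up at rest (value of joint lever below 0.08 rad), for 0.2 s.
3. the carriage is held by its post with its line at the pointer (x of index in the frame of pointer_tip between -0.005 and 0.005 m and contact force between the fingers and carriage above 2 N and distance between the grasp point and post below 0.06 m and linear speed of carriage below 0.01 m/s), for 0.3 s.
At the end, for the whole second after the job is handed in: The fingers hold the carriage by its post (contact over 2 N, TCP within 60 mm of the post's top) with the carriage still and its index line within 5 mm of the pointer tip along the slide; the lever is up at rest (below 0.08 rad) and the cassette lies flat in its pocket (all of step 3 and x of cassette in the frame of index between 0.039 and 0.051 m and z of cassette in the frame of index below 0.005 m and angle between cassette's own z axis and vertical below 0.2 rad and value of joint lever below 0.08 rad); the arm keeps its last pose, push and grip.
It fails at once if the lever flies back up (faster than 2 rad/s, 0.3 m/s at the grip) (velocity of joint lever below -2 rad/s).
It fails at once if the lever is pulled down again, or still down, with the carriage out (value of joint lever above 0.3 rad and x of carriage in the frame of press below -0.015 m).
It fails at once if the pointer is shifted by more than 4 mm (distance of pointer_tip from where it was at the start of the episode above 0.004 m).
It fails at once if the cassette comes out of its pocket (angle between cassette's own z axis and vertical above 0.5 rad or z of cassette in the frame of index above 0.015 m).
It fails at once if a bystander is moved by more than 25 mm or knocked over (distance of any of tub, pot, bottle_a, bottle_b, timer, rack from where it was at the start of the episode above 0.025 m or angle between any of tub, pot, bottle_a, bottle_b, timer, rack's own z axis and vertical above 0.5 rad).
It also fails if it takes over 64 s, if anything falls off the work surface, if the arm or the gripper's body presses on something with over 40 N, if the wrist force passes 120 N, or if a joint passes its speed limit or range.

## Working session

There is one attempt and no reset: what is moved stays moved. The work goes in short steps, Python scripts to look and compute and a tool call to move; the robot and the scene stay as the last step left them, time stands still between calls to the robot, and variables do not carry over. Pictures are saved under pics/ and viewed, at most 13 in all, crops included, and the job is handed in when it is done.

Besides the shell and the picture viewer there is one more tool, called after "Emit:" by a JSON object that holds its "op" and its "data", one argument or row to a line. play_rows: Moves the arm, as the interface text tells. Its arguments: {"type":"object","properties":{"steps":{"type":"array"}},"required":["steps"]}

```bash
mkdir -p pics; cat > h.py <<'E'
import numpy as np, cv2, pickle
from station import *
def cap(n,tag):
    c=capture(n); pickle.dump(c,open(f'pics/{tag}.pkl','wb')); cv2.imwrite(f'pics/{tag}.png',c['frame']); return c
def load(tag): return pickle.load(open(f'pics/{tag}.pkl','rb'))
def px(c,u,v,z=None):
    z=c['range_z'][int(v),int(u)] if z is None else z
    p=np.array([(u-c['cx'])/c['fx']*z,(v-c['cy'])/c['fy']*z,z])
    return np.array(c['xyz'])+np.array(c['rotation'])@p
def ray_at(c,u,v,h):
    d=np.array(c['rotation'])@np.array([(u-c['cx'])/c['fx'],(v-c['cy'])/c['fy'],1]); o=np.array(c['xyz'])
    return o+d*(h-o[2])/d[2]
def proj(c,p):
    q=np.array(c['rotation']).T@(np.array(p)-np.array(c['xyz'])); return np.array([c['fx']*q[0]/q[2]+c['cx'],c['fy']*q[1]/q[2]+c['cy']])
def tri(c1,a,c2,b):
    o=[];D=[]
    for c,(u,v) in((c1,a),(c2,b)):
        d=np.array(c['rotation'])@np.array([(u-c['cx'])/c['fx'],(v-c['cy'])/c['fy'],1]); D.append(d/np.linalg.norm(d)); o.append(np.array(c['xyz']))
    t=np.linalg.lstsq(np.c_[D[0],-D[1]],o[1]-o[0],rcond=None)[0]
    p,q=o[0]+D[0]*t[0],o[1]+D[1]*t[1]; return (p+q)/2,np.linalg.norm(p-q)
E
python3 - <<'E'
from h import *
np.set_printoptions(precision=4,suppress=True)
for n in('scene','top'):
    c=cap(n,n+'0'); print(n,c['fx'],c['cx'],c['cy'],np.array(c['xyz']),np.array(c['rotation']))
s=sense(); print({k:np.round(v,3) for k,v in s.items()})
E
```

```text
scene 620.144195833551 317.8571516653972 237.72107826829134 [1.6521 0.3105 1.0621] [[-0.1917  0.5982 -0.7781]
 [ 0.9812  0.1004 -0.1646]
 [-0.0203 -0.795  -0.6062]]
top 573.7142565157872 324.6364224480191 239.00752287995113 [0.3583 0.1121 1.3699] [[ 0.0146 -0.9834  0.1807]
 [-0.9999 -0.0156 -0.0042]
 [ 0.0069 -0.1806 -0.9835]]
{'time_s': np.float64(0.1), 'joints': array([ 79.161,  22.087,   0.39 ,  -0.025, -68.411, -14.817]), 'joint_velocities': array([-0.05 , -0.082,  0.179,  0.191, -0.047, -0.016]), 'effort': array([ -0.   , -39.169,  18.794,   4.232,   0.014,  -0.   ]), 'tcp_pos': array([0.27 , 0.563, 0.24 ]), 'ee_rot': array([[ 0.901, -0.433, -0.001],
       [-0.433, -0.901, -0.002],
       [ 0.   ,  0.002, -1.   ]]), 'wrist_force': array([-0.357, -0.081, -0.532]), 'moment': array([ 0.058, -0.013,  0.072]), 'gripper_force': np.float64(0.0), 'gripper_width': np.float64(0.997)}
```

View pics/scene0.png

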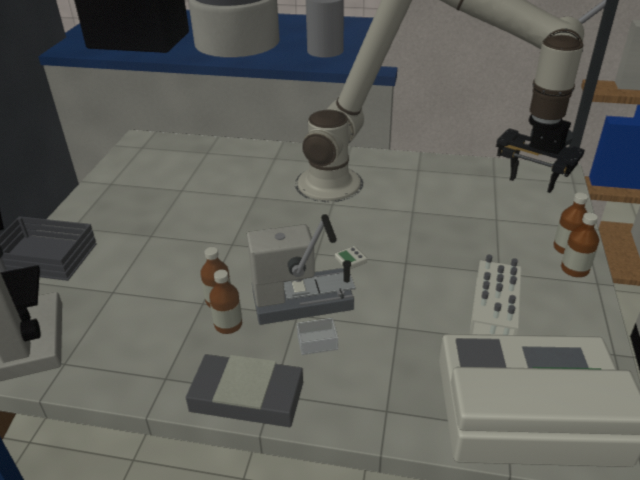

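View pics/top0.png

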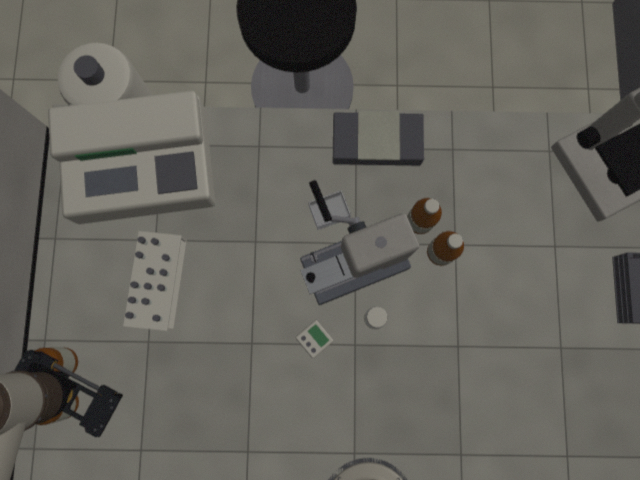

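The scene view shows the press at about (300,270), with the lever crossbar at (328,228), the post at (347,270) and the tub at (318,335). In the top view the press is at (360,260), the post at (310,277) and the crossbar at (320,200). The front points left (+y) and the lever side points away from the robot. I'll enlarge both.

```bash
python3 - <<'E'
from h import *
a=load('scene0')['frame'][205:355,230:380]; b=load('top0')['frame'][170:320,290:440]
r=lambda i:cv2.resize(i,None,fx=5.3,fy=4*1.325,interpolation=cv2.INTER_CUBIC)[:600]
for n,i in(('sc',a),('tc',b)):
    i=cv2.convertScaleAbs(cv2.resize(i,(600,600),interpolation=cv2.INTER_CUBIC),alpha=1.5,beta=10); cv2.imwrite(f'pics/{n}.png',i)
E
```

```text
(no output)
```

View pics/sc.png

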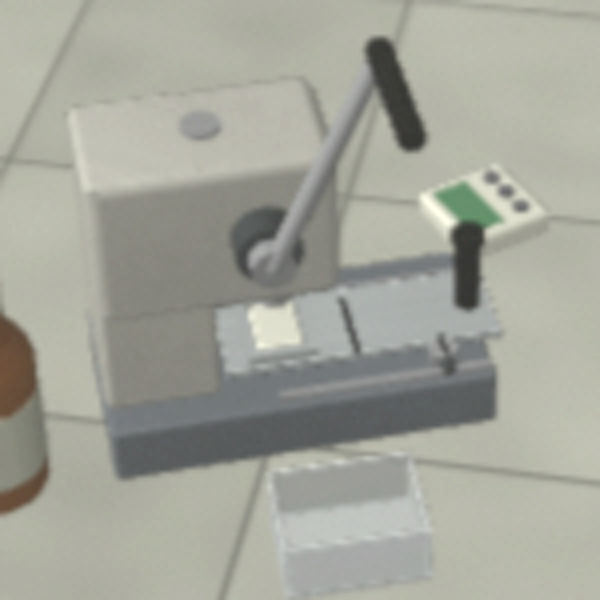

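View pics/tc.png

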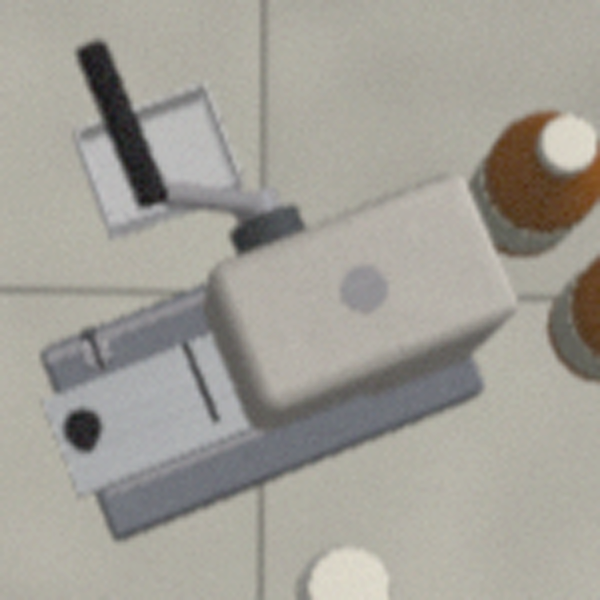

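The scene crop shows the bar ends at (379,45) on the arm side and (412,140) free, the post cap at (467,232), the line end at (355,350) and the pointer tip at about (440,338). The top crop shows the bar ends at (152,198) and (92,48), the cap at (82,428), the line end at (187,343) and the pointer at about (95,345).

```bash
python3 - <<'E'
from h import *
np.set_printoptions(precision=4,suppress=True)
s,t=load('scene0'),load('top0')
S=lambda x,y:(230+x/4-.375,205+y/4-.375); T=lambda x,y:(290+x/4-.375,170+y/4-.375)
P={}
for n,a,b in(('bar_in',(379,47),(152,196)),('bar_out',(412,140),(92,48)),('post',(467,230),(82,427)),('line_end',(355,351),(187,343)),('line_far',(341,297),(216,419)),('ptr',(441,338),(103,364)),('ptr2',(450,370),(92,332))):
    P[n],e=tri(s,S(*a),t,T(*b)); print(n,P[n],'gap',round(e*1e3,1))
# height-plane estimates
print('post by top@.105',ray_at(t,*T(82,427),.105),'scene',ray_at(s,*S(467,230),.105))
# bed front corners(z .04): top crop
A=ray_at(t,*T(42,353),.04);B=ray_at(t,*T(118,540),.04);C=ray_at(t,*T(483,385),.04)
print(A,B,C,np.linalg.norm(A-B),np.linalg.norm(C-B),'x axis deg',np.degrees(np.arctan2(*(C-B)[[1,0]])),np.degrees(np.arctan2(*(B-A)[[1,0]]))+90-180)
# head top corners z .21
H=[ray_at(t,*T(*q),.21) for q in((212,275),(465,178),(517,300),(263,428))]
print(np.array(H),np.degrees(np.arctan2(*(H[1]-H[0])[[1,0]])),np.degrees(np.arctan2(*(H[2]-H[3])[[1,0]])))
d=P['line_end']-P['line_far'];print('line dir',np.degrees(np.arctan2(d[1],d[0])), 'bar', np.degrees(np.arctan2(*(P['bar_out']-P['bar_in'])[[1,0]])), np.linalg.norm(P['bar_out']-P['bar_in']))
for n,(x,y) in dict(tub=(160,165),pot=(348,580)).items(): print(n,ray_at(t,*T(x,y),.03))
print('timer',ray_at(t,314,339,.02),'pot',ray_at(t,376,318,.06),'bottles',ray_at(t,431,205,.16),ray_at(t,455,241,.16))
E
```

```text
bar_in [0.595  0.1023 0.2976] gap 0.1
bar_out [0.6686 0.1327 0.2948] gap 0.5
post [0.5062 0.1374 0.1037] gap 0.5
line_end [0.563  0.0782 0.0469] gap 0.6
line_far [0.5184 0.0609 0.0492] gap 0.8
ptr [0.5489 0.1277 0.0525] gap 1.1
ptr2 [0.5686 0.1355 0.0454] gap 3.0
post by top@.105 [0.506  0.1376 0.105 ] scene [0.5078 0.1373 0.105 ]
[0.5568 0.1632 0.04  ] [0.4484 0.1169 0.04  ] [ 0.5419 -0.0951  0.04  ] 0.11781027307864536 0.2316363632718795 x axis deg -66.20289845503895 -246.87403823110517
[[ 0.5733  0.0702  0.21  ]
 [ 0.6265 -0.0606  0.21  ]
 [ 0.5627 -0.0866  0.21  ]
 [ 0.4947  0.0435  0.21  ]] -67.84761718526207 -62.39734042274386
line dir 21.25854341549495 bar 22.457504879766727 0.07966140398057267
tub [0.6732 0.0954 0.03  ]
pot [ 0.428  -0.0168  0.03  ]
timer [0.3703 0.1275 0.02  ] pot [ 0.4188 -0.0125  0.06  ] bottles [ 0.6593 -0.1228  0.16  ] [ 0.5806 -0.1729  0.16  ]
```

Emit:
{"op": "play_rows", "data": {
  "steps": [
    {"az": 8.2,"dz": -12},
    {"az": 8.2,"dz": -12},
    {"az": 8.2,"dz": -12},
    {"az": 8.2,"dz": -12},
    {"az": 8.2,"dz": -12},
    {"az": 8.2,"dz": -12},
    {"az": 8.2,"dz": -12},
    {"az": 8.2,"dz": -12},
    {"az": 8.2,"dz": -12},
    {"az": 8.2,"dz": -12},
    {"az": 8.2,"dz": -12},
    {"az": 8.2,"dz": -12},
    {"az": 8.2,"dz": -12},
    {"az": 8.2,"dz": -12},
    {"az": 8.2,"dz": -12},
    {"az": 8.3,"dz": -12}
  ]
}}

```text
invalid input at $.steps[0]: expected keys ax, ay, az, dx, dy, dz, claw
```

Emit:
{"op": "play_rows", "data": {
  "steps": [
    {"dx": -10.5,"dy": -37.4},
    {"dx": -10.5,"dy": -37.4},
    {"dx": -10.5,"dy": -37.4},
    {"dx": -10.5,"dy": -37.4},
    {"dx": -10.5,"dy": -37.4},
    {"dx": -10.5,"dy": -37.4},
    {"dx": -10.5,"dy": -37.4},
    {"dx": -10.5,"dy": -37.4},
    {"dx": -10.5,"dy": -37.4},
    {"dx": -10.5,"dy": -37.4},
    {"dx": -10.5,"dy": -37.4},
    {"dx": -10.5,"dy": -37.4},
    {"dx": -10.5,"dy": -37.4},
    {"dx": -10.5,"dy": -37.4},
    {"dx": -10.5,"dy": -37.4},
    {"dx": -10.5,"dy": -37.4},
    {},
    {}
  ]
}}

```text
invalid input at $.steps[0]: expected keys ax, ay, az, dx, dy, dz, claw
```

Emit:
{"op": "play_rows", "data": {
  "steps": [
    {"ax": -5},
    {"ax": -5},
    {"ax": -5},
    {"ax": -5},
    {"ax": -5},
    {},
    {}
  ]
}}

```text
invalid input at $.steps[0]: expected keys ax, ay, az, dx, dy, dz, claw
```

```bash
cat >> h.py <<'E'
np.set_printoptions(precision=4,suppress=True)
th=np.radians(-67); ex=np.array([np.cos(th),np.sin(th),0]); ey=np.array([-np.sin(th),np.cos(th),0]); ez=np.array([0,0,1.])
PR=np.c_[ex,ey,ez]; O=np.array([.553,.027,0])
def go(target,tag=''):
    s=sense(); R=np.array(s['ee_rot']); d=R.T@(np.array(target)-s['tcp_pos'])*1e3
    print(tag,'t',s['time_s'],'tcp',s['tcp_pos'],'press',PR.T@(s['tcp_pos']-O),'F',s['wrist_force'],'j',s['joints'],'w',s['gripper_width'],'gf',s['gripper_force'],'\nR in press',(PR.T@R).round(3).tolist(),'\ntool shift mm',d)
E
python3 - <<'E'
from h import *
G=np.array([.636,.119,.296])+.006*ey
go(G)
E
```

```text
t 0.1 tcp [0.2704 0.563  0.2403] press [-0.6038 -0.0507  0.2403] F [-0.357  -0.0808 -0.5325] j [ 79.1606  22.0873   0.3898  -0.0248 -68.4114 -14.8173] w 0.9972141445327174 gf 0.0 
R in press [[0.751, 0.66, 0.001], [0.66, -0.751, -0.001], [0.0, 0.002, -1.0]] 
tool shift mm [525.8047 237.3932 -55.2136]
```

Emit:
{"op": "play_rows", "data": {
  "steps": [
    {"ax": 0,"ay": 0,"az": 8.2,"dx": 0,"dy": 0,"dz": -12,"claw": 87},
    {"ax": 0,"ay": 0,"az": 8.2,"dx": 0,"dy": 0,"dz": -12,"claw": 87},
    {"ax": 0,"ay": 0,"az": 8.2,"dx": 0,"dy": 0,"dz": -12,"claw": 87},
    {"ax": 0,"ay": 0,"az": 8.2,"dx": 0,"dy": 0,"dz": -12,"claw": 87},
    {"ax": 0,"ay": 0,"az": 8.2,"dx": 0,"dy": 0,"dz": -12,"claw": 87},
    {"ax": 0,"ay": 0,"az": 8.2,"dx": 0,"dy": 0,"dz": -12,"claw": 87},
    {"ax": 0,"ay": 0,"az": 8.2,"dx": 0,"dy": 0,"dz": -12,"claw": 87},
    {"ax": 0,"ay": 0,"az": 8.2,"dx": 0,"dy": 0,"dz": -12,"claw": 87},
    {"ax": 0,"ay": 0,"az": 8.2,"dx": 0,"dy": 0,"dz": -12,"claw": 87},
    {"ax": 0,"ay": 0,"az": 8.2,"dx": 0,"dy": 0,"dz": -12,"claw": 87},
    {"ax": 0,"ay": 0,"az": 8.2,"dx": 0,"dy": 0,"dz": -12,"claw": 87},
    {"ax": 0,"ay": 0,"az": 8.2,"dx": 0,"dy": 0,"dz": -12,"claw": 87},
    {"ax": 0,"ay": 0,"az": 8.2,"dx": 0,"dy": 0,"dz": -12,"claw": 87},
    {"ax": 0,"ay": 0,"az": 8.2,"dx": 0,"dy": 0,"dz": -12,"claw": 87},
    {"ax": 0,"ay": 0,"az": 8.2,"dx": 0,"dy": 0,"dz": -12,"claw": 87},
    {"ax": 0,"ay": 0,"az": 8.2,"dx": 0,"dy": 0,"dz": -12,"claw": 87}
  ]
}}

```text
time_s: 1.7
tcp_pos: [0.2705, 0.5633, 0.4331]
ee_rot: [[-0.922, -0.388, -0.001], [-0.388, 0.922, -0.001], [0.001, -0.001, -1.0]]
wrist_force: [0.3, -0.5, 0.3]
gripper_width: 1.001
gripper_force: 0.0
```

Emit:
{"op": "play_rows", "data": {
  "steps": [
    {"ax": 0,"ay": 0,"az": 0,"dx": -10.5,"dy": -37.4,"dz": 0,"claw": 87},
    {"ax": 0,"ay": 0,"az": 0,"dx": -10.5,"dy": -37.4,"dz": 0,"claw": 87},
    {"ax": 0,"ay": 0,"az": 0,"dx": -10.5,"dy": -37.4,"dz": 0,"claw": 87},
    {"ax": 0,"ay": 0,"az": 0,"dx": -10.5,"dy": -37.4,"dz": 0,"claw": 87},
    {"ax": 0,"ay": 0,"az": 0,"dx": -10.5,"dy": -37.4,"dz": 0,"claw": 87},
    {"ax": 0,"ay": 0,"az": 0,"dx": -10.5,"dy": -37.4,"dz": 0,"claw": 87},
    {"ax": 0,"ay": 0,"az": 0,"dx": -10.5,"dy": -37.4,"dz": 0,"claw": 87},
    {"ax": 0,"ay": 0,"az": 0,"dx": -10.5,"dy": -37.4,"dz": 0,"claw": 87},
    {"ax": 0,"ay": 0,"az": 0,"dx": -10.5,"dy": -37.4,"dz": 0,"claw": 87},
    {"ax": 0,"ay": 0,"az": 0,"dx": -10.5,"dy": -37.4,"dz": 0,"claw": 87},
    {"ax": 0,"ay": 0,"az": 0,"dx": -10.5,"dy": -37.4,"dz": 0,"claw": 87},
    {"ax": 0,"ay": 0,"az": 0,"dx": -10.5,"dy": -37.4,"dz": 0,"claw": 87},
    {"ax": 0,"ay": 0,"az": 0,"dx": -10.5,"dy": -37.4,"dz": 0,"claw": 87},
    {"ax": 0,"ay": 0,"az": 0,"dx": -10.5,"dy": -37.4,"dz": 0,"claw": 87},
    {"ax": 0,"ay": 0,"az": 0,"dx": -10.5,"dy": -37.4,"dz": 0,"claw": 87},
    {"ax": 0,"ay": 0,"az": 0,"dx": -10.5,"dy": -37.4,"dz": 0,"claw": 87},
    {"ax": 0,"ay": 0,"az": 0,"dx": 0,"dy": 0,"dz": 0,"claw": 87}
  ]
}}

```text
time_s: 3.4
tcp_pos: [0.6623, 0.0758, 0.4305]
ee_rot: [[-0.922, -0.388, -0.004], [-0.388, 0.922, -0.002], [0.004, 0.0, -1.0]]
wrist_force: [0.3, 0.8, -0.6]
gripper_width: 1.004
gripper_force: 0.0
```

Emit:
{"op": "play_rows", "data": {
  "steps": [
    {"ax": -5,"ay": 0,"az": 0,"dx": 0,"dy": 0,"dz": 0,"claw": 87},
    {"ax": -5,"ay": 0,"az": 0,"dx": 0,"dy": 0,"dz": 0,"claw": 87},
    {"ax": -5,"ay": 0,"az": 0,"dx": 0,"dy": 0,"dz": 0,"claw": 87},
    {"ax": -5,"ay": 0,"az": 0,"dx": 0,"dy": 0,"dz": 0,"claw": 87},
    {"ax": -5,"ay": 0,"az": 0,"dx": 0,"dy": 0,"dz": 0,"claw": 87},
    {"ax": 0,"ay": 0,"az": 0,"dx": 0,"dy": 0,"dz": 0,"claw": 87},
    {"ax": 0,"ay": 0,"az": 0,"dx": 0,"dy": 0,"dz": 0,"claw": 87}
  ]
}}

```text
time_s: 4.1
tcp_pos: [0.6603, 0.079, 0.4327]
ee_rot: [[-0.92, -0.356, -0.166], [-0.393, 0.834, 0.387], [0.001, 0.421, -0.907]]
wrist_force: [0.3, 0.3, 0.1]
gripper_width: 0.999
gripper_force: 0.0
```

```bash
python3 - <<'E'
from h import *
G=np.array([.636,.119,.296])+.006*ey
go(G)
E
```

```text
t 4.1 tcp [0.6603 0.079  0.4327] press [-0.006   0.1191  0.4327] F [0.2552 0.2622 0.0729] j [   9.1174   28.3407   42.4395  -25.5537 -108.7015  -83.3463] w 0.9992566280937375 gf 0.0 
R in press [[0.002, -0.907, -0.421], [-1.0, -0.001, -0.002], [0.001, 0.421, -0.907]] 
tool shift mm [  0.5031 -15.6253 143.4844]
```

Emit:
{"op": "play_rows", "data": {
  "steps": [
    {"ax": 0,"ay": 0,"az": 0,"dx": 0,"dy": -8,"dz": 0,"claw": 87},
    {"ax": 0,"ay": 0,"az": 0,"dx": 0.5,"dy": -7.6,"dz": 0,"claw": 87},
    {"ax": 0,"ay": 0,"az": 0,"dx": 0,"dy": 0,"dz": 20,"claw": 87},
    {"ax": 0,"ay": 0,"az": 0,"dx": 0,"dy": 0,"dz": 20,"claw": 87},
    {"ax": 0,"ay": 0,"az": 0,"dx": 0,"dy": 0,"dz": 20,"claw": 87},
    {"ax": 0,"ay": 0,"az": 0,"dx": 0,"dy": 0,"dz": 20,"claw": 87},
    {"ax": 0,"ay": 0,"az": 0,"dx": 0,"dy": 0,"dz": 20,"claw": 87},
    {"ax": 0,"ay": 0,"az": 0,"dx": 0,"dy": 0,"dz": 20,"claw": 87},
    {"ax": 0,"ay": 0,"az": 0,"dx": 0,"dy": 0,"dz": 23.5,"claw": 87},
    {"ax": 0,"ay": 0,"az": 0,"dx": 0,"dy": 0,"dz": 0,"claw": 87}
  ]
}}

```text
time_s: 5.1
tcp_pos: [0.6395, 0.1228, 0.2932]
ee_rot: [[-0.919, -0.355, -0.173], [-0.395, 0.833, 0.387], [0.007, 0.424, -0.905]]
wrist_force: [-0.0, 0.1, -0.4]
gripper_width: 0.999
gripper_force: 0.0
```

```bash
python3 - <<'E'
from h import *
G=np.array([.636,.119,.296])+.006*ey
go(G)
c=cap('scene','s1'); t=cap('top','t1')
f=lambda c,p:(lambda q:cv2.resize(c['frame'][int(q[1])-55:int(q[1])+55,int(q[0])-50:int(q[0])+50],(400,440),interpolation=cv2.INTER_CUBIC))(proj(c,p))
cv2.imwrite('pics/g1.png',cv2.convertScaleAbs(np.hstack([f(c,G),f(t,G)]),alpha=1.5,beta=20))
E
```

```text
t 5.1 tcp [0.6395 0.1228 0.2932] press [-0.0544  0.1171  0.2932] F [-0.0127  0.0611 -0.3549] j [ 13.1049  27.5001  21.8332 -24.6236 -89.4877 -78.5798] w 0.9993719449397377 gf 0.0 
R in press [[0.005, -0.905, -0.424], [-1.0, -0.001, -0.008], [0.007, 0.424, -0.905]] 
tool shift mm [-1.2136 -0.7539 -3.4483]
```

View pics/g1.png

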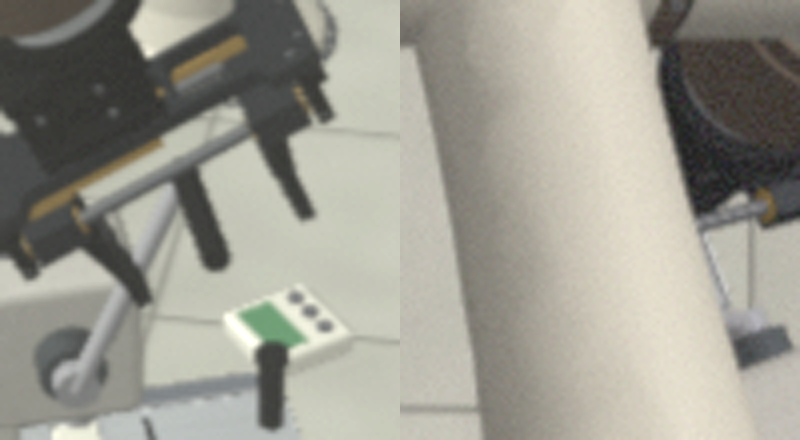

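The left half shows the bar at (200,220) between the two open fingers, at about (130,280) and (300,200). I'll close on it.

Emit:
{"op": "play_rows", "data": {
  "steps": [
    {"ax": 0,"ay": 0,"az": 0,"dx": 0,"dy": 0,"dz": 0,"claw": 40},
    {"ax": 0,"ay": 0,"az": 0,"dx": 0,"dy": 0,"dz": 0,"claw": 18},
    {"ax": 0,"ay": 0,"az": 0,"dx": 0,"dy": 0,"dz": 0,"claw": 10},
    {"ax": 0,"ay": 0,"az": 0,"dx": 0,"dy": 0,"dz": 0,"claw": 5},
    {"ax": 0,"ay": 0,"az": 0,"dx": 0,"dy": 0,"dz": 0,"claw": 5},
    {"ax": 0,"ay": 0,"az": 0,"dx": 0,"dy": 0,"dz": 0,"claw": 5},
    {"ax": 0,"ay": 0,"az": 0,"dx": 0,"dy": 0,"dz": 0,"claw": 5},
    {"ax": 0,"ay": 0,"az": 0,"dx": 0,"dy": 0,"dz": 0,"claw": 5}
  ]
}}

```text
time_s: 6.0
tcp_pos: [0.6415, 0.1217, 0.2966]
ee_rot: [[-0.92, -0.356, -0.166], [-0.393, 0.833, 0.389], [0.0, 0.423, -0.906]]
wrist_force: [0.4, 0.3, -0.6]
gripper_width: 0.358
gripper_force: 0.0
```

Emit:
{"op": "play_rows", "data": {
  "steps": [
    {"ax": 0,"ay": 0,"az": 0,"dx": 0,"dy": 0,"dz": 0,"claw": 5},
    {"ax": 0,"ay": 0,"az": 0,"dx": 0,"dy": 0,"dz": 0,"claw": 5},
    {"ax": 0,"ay": 0,"az": 0,"dx": 0,"dy": 0,"dz": 0,"claw": 5},
    {"ax": 0,"ay": 0,"az": 0,"dx": 0,"dy": 0,"dz": 0,"claw": 5},
    {"ax": 0,"ay": 0,"az": 0,"dx": 0,"dy": 0,"dz": 0,"claw": 5}
  ]
}}

```text
time_s: 6.5
tcp_pos: [0.6416, 0.1214, 0.2962]
ee_rot: [[-0.92, -0.356, -0.166], [-0.393, 0.834, 0.388], [0.0, 0.422, -0.906]]
wrist_force: [1.4, -1.9, -2.0]
gripper_width: 0.173
gripper_force: 30.0
```

Emit:
{"op": "play_rows", "data": {
  "steps": [
    {"ax": 3.15,"ay": 0,"az": 0,"dx": 0,"dy": 5.12,"dz": 6.47,"claw": 5},
    {"ax": 3.15,"ay": 0,"az": 0,"dx": 0,"dy": 5.12,"dz": 6.47,"claw": 5},
    {"ax": 3.15,"ay": 0,"az": 0,"dx": 0,"dy": 5.12,"dz": 6.47,"claw": 5},
    {"ax": 3.15,"ay": 0,"az": 0,"dx": 0,"dy": 5.12,"dz": 6.47,"claw": 5},
    {"ax": 3.15,"ay": 0,"az": 0,"dx": 0,"dy": 5.12,"dz": 6.47,"claw": 5},
    {"ax": 3.15,"ay": 0,"az": 0,"dx": 0,"dy": 5.12,"dz": 6.47,"claw": 5}
  ]
}}

```text
time_s: 7.1
tcp_pos: [0.6261, 0.1583, 0.2689]
ee_rot: [[-0.92, -0.39, -0.039], [-0.392, 0.915, 0.095], [-0.001, 0.102, -0.995]]
wrist_force: [2.7, -5.9, -3.0]
gripper_width: 0.176
gripper_force: 30.0
```

```bash
cat >> h.py <<'E'
def lev():
    s=sense(); p=PR.T@(s['tcp_pos']-O); d=p-[.010,0,.160]; R=PR.T@np.array(s['ee_rot'])
    print('t',s['time_s'],'press',p,'radius',np.hypot(d[0],d[2]),'lever rad',np.radians(65)-np.arctan2(d[2],-d[0]),'tilt deg',np.degrees(np.arctan2(R[0,2],-R[2,2])),'F press',PR.T@s['wrist_force'],'tool F',np.array(s['ee_rot']).T@s['wrist_force'],'w',s['gripper_width']*87,'gf',s['gripper_force'])
E
python3 -c "
from h import *
lev()"
```

```text
t 7.1 press [-0.0923  0.1186  0.2689] radius 0.14939418724134712 lever rad 0.3176950001126104 tilt deg -5.878132791171354 F press [ 6.5197  0.1891 -2.9799] tool F [-0.1734 -6.7909  2.2967] w 15.312284235380814 gf 29.995092451572418
```

Emit:
{"op": "play_rows", "data": {
  "steps": [
    {"ax": 3.15,"ay": 0,"az": 0,"dx": 0,"dy": 5.12,"dz": 6.47,"claw": 5},
    {"ax": 3.15,"ay": 0,"az": 0,"dx": 0,"dy": 5.12,"dz": 6.47,"claw": 5},
    {"ax": 3.15,"ay": 0,"az": 0,"dx": 0,"dy": 5.12,"dz": 6.47,"claw": 5},
    {"ax": 3.15,"ay": 0,"az": 0,"dx": 0,"dy": 5.12,"dz": 6.47,"claw": 5},
    {"ax": 3.15,"ay": 0,"az": 0,"dx": 0,"dy": 5.12,"dz": 6.47,"claw": 5},
    {"ax": 3.15,"ay": 0,"az": 0,"dx": 0,"dy": 5.12,"dz": 6.47,"claw": 5},
    {"ax": 3.15,"ay": 0,"az": 0,"dx": 0,"dy": 5.12,"dz": 6.47,"claw": 5},
    {"ax": 3.15,"ay": 0,"az": 0,"dx": 0,"dy": 5.12,"dz": 6.47,"claw": 5}
  ]
}}

```text
time_s: 7.9
tcp_pos: [0.6122, 0.1914, 0.2157]
ee_rot: [[-0.92, -0.37, 0.132], [-0.392, 0.868, -0.304], [-0.002, -0.331, -0.944]]
wrist_force: [5.6, -6.9, 1.1]
gripper_width: 0.177
gripper_force: 30.0
```

```bash
python3 -c "
from h import *
lev()"
```

```text
t 7.9 press [-0.1282  0.1187  0.2157] radius 0.1490221044012476 lever rad 0.7517382343126355 tilt deg 19.325200915467928 F press [8.5101 2.454  1.1324] tool F [-2.4399 -8.4082  1.7538] w 15.388838328567319 gf 29.992789328098297
```

Emit:
{"op": "play_rows", "data": {
  "steps": [
    {"ax": 3.15,"ay": 0,"az": 0,"dx": 0,"dy": 5,"dz": 6.5,"claw": 5},
    {"ax": 3.15,"ay": 0,"az": 0,"dx": 0,"dy": 5,"dz": 6.5,"claw": 5},
    {"ax": 3.15,"ay": 0,"az": 0,"dx": 0,"dy": 5,"dz": 6.5,"claw": 5},
    {"ax": 3.15,"ay": 0,"az": 0,"dx": 0,"dy": 5,"dz": 6.5,"claw": 5},
    {"ax": 3.15,"ay": 0,"az": 0,"dx": 0,"dy": 5,"dz": 6.5,"claw": 5},
    {"ax": 3.15,"ay": 0,"az": 0,"dx": 0,"dy": 5,"dz": 6.5,"claw": 5},
    {"ax": 0,"ay": 0,"az": 0,"dx": 0,"dy": 0,"dz": 0,"claw": 5},
    {"ax": 0,"ay": 0,"az": 0,"dx": 0,"dy": 0,"dz": 0,"claw": 5},
    {"ax": 0,"ay": 0,"az": 0,"dx": 0,"dy": 0,"dz": 0,"claw": 5}
  ]
}}

```text
time_s: 8.8
tcp_pos: [0.6083, 0.201, 0.168]
ee_rot: [[-0.92, -0.308, 0.243], [-0.392, 0.726, -0.565], [-0.003, -0.615, -0.789]]
wrist_force: [-1.3, 0.0, 6.7]
gripper_width: 0.174
gripper_force: 30.0
```

```bash
python3 - <<'E'
from h import *
lev()
c=cap('scene','s2'); G=O+PR@np.array([-.14,.115,.165])
u,v=map(int,proj(c,G)); cv2.imwrite('pics/g2.png',cv2.convertScaleAbs(cv2.resize(c['frame'][v-60:v+60,u-100:u+60],(640,480),interpolation=cv2.INTER_CUBIC),alpha=1.5,beta=20)); print(u-100,v-60)
E
```

```text
t 8.8 press [-0.1385  0.1188  0.168 ] radius 0.14874932042287947 lever rad 1.0805431794674851 tilt deg 37.93470129971691 F press [-0.5422 -1.21    6.6635] tool F [ 1.1918 -3.669  -5.5927] w 15.108020497533762 gf 29.995201528072357
268 211
```

View pics/g2.png

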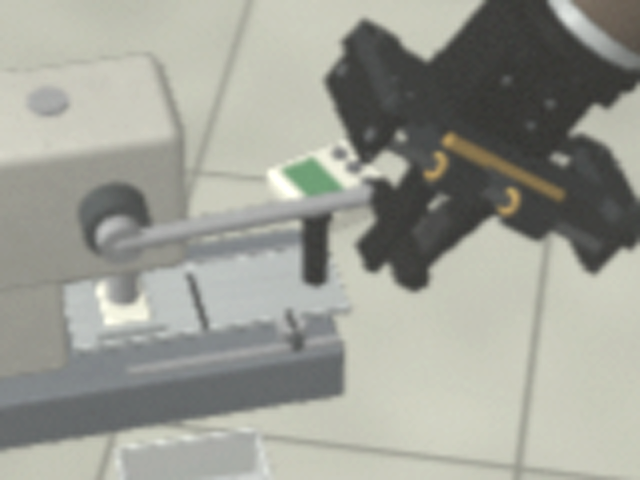

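The picture shows the lever nearly level (arm from (120,240) to (370,195)) and the stamp on the cassette at (122,295). I'll press a little further to confirm the stop.

Emit:
{"op": "play_rows", "data": {
  "steps": [
    {"ax": 0.7,"ay": 0,"az": 0,"dx": 0,"dy": 1.2,"dz": 1.6,"claw": 5},
    {"ax": 0.7,"ay": 0,"az": 0,"dx": 0,"dy": 1.2,"dz": 1.6,"claw": 5},
    {"ax": 0,"ay": 0,"az": 0,"dx": 0,"dy": 0,"dz": 0,"claw": 5},
    {"ax": 0,"ay": 0,"az": 0,"dx": 0,"dy": 0,"dz": 0,"claw": 5}
  ]
}}

```text
time_s: 9.25
tcp_pos: [0.6083, 0.201, 0.1651]
ee_rot: [[-0.92, -0.301, 0.252], [-0.393, 0.712, -0.582], [-0.003, -0.634, -0.773]]
wrist_force: [-3.9, 0.6, 8.0]
gripper_width: 0.17
gripper_force: 30.0
```

```bash
python3 -c "
from h import *
lev()"
```

```text
t 9.25 press [-0.1386  0.1189  0.1651] radius 0.14867562900207787 lever rad 1.1003186456863092 tilt deg 39.3797610746314 F press [-2.096 -3.318  8.004] tool F [ 3.2862 -3.4602 -7.5295] w 14.770365242395094 gf 29.999619126319885
```

Emit:
{"op": "play_rows", "data": {
  "steps": [
    {"ax": 0.6,"ay": 0,"az": 0,"dx": 0,"dy": 1.3,"dz": 1.6,"claw": 5},
    {"ax": 0.6,"ay": 0,"az": 0,"dx": 0,"dy": 1.3,"dz": 1.6,"claw": 5},
    {"ax": 0,"ay": 0,"az": 0,"dx": 0,"dy": 0,"dz": 0,"claw": 5},
    {"ax": 0,"ay": 0,"az": 0,"dx": 0,"dy": 0,"dz": 0,"claw": 5}
  ]
}}

```text
time_s: 9.65
tcp_pos: [0.6085, 0.2009, 0.1641]
ee_rot: [[-0.92, -0.294, 0.26], [-0.392, 0.698, -0.6], [-0.005, -0.653, -0.757]]
wrist_force: [-8.6, 2.9, 18.0]
gripper_width: 0.177
gripper_force: 30.0
```

```bash
python3 -c "
from h import *
lev()"
```

```text
t 9.65 press [-0.1384  0.1191  0.1641] radius 0.1484640684360055 lever rad 1.1066463221571312 tilt deg 40.79987700517951 F press [-6.0159 -6.8387 17.9737] tool F [  6.7355  -7.2054 -17.5707] w 15.42387167698824 gf 30.032231814111583
```

Emit:
{"op": "play_rows", "data": {
  "steps": [
    {"ax": -1.3,"ay": 0,"az": 0,"dx": 0,"dy": -2.6,"dz": -3.1,"claw": 5},
    {"ax": -1.3,"ay": 0,"az": 0,"dx": 0,"dy": -2.6,"dz": -3.1,"claw": 5},
    {"ax": -1.575,"ay": 0,"az": 0,"dx": 0,"dy": -2.69,"dz": -3.12,"claw": 5},
    {"ax": -1.575,"ay": 0,"az": 0,"dx": 0,"dy": -2.69,"dz": -3.12,"claw": 5},
    {"ax": -1.575,"ay": 0,"az": 0,"dx": 0,"dy": -2.69,"dz": -3.12,"claw": 5},
    {"ax": -1.575,"ay": 0,"az": 0,"dx": 0,"dy": -2.69,"dz": -3.12,"claw": 5},
    {"ax": -1.575,"ay": 0,"az": 0,"dx": 0,"dy": -2.69,"dz": -3.12,"claw": 5},
    {"ax": -1.575,"ay": 0,"az": 0,"dx": 0,"dy": -2.69,"dz": -3.12,"claw": 5},
    {"ax": -1.575,"ay": 0,"az": 0,"dx": 0,"dy": -2.69,"dz": -3.12,"claw": 5},
    {"ax": -1.575,"ay": 0,"az": 0,"dx": 0,"dy": -2.69,"dz": -3.12,"claw": 5},
    {"ax": -1.575,"ay": 0,"az": 0,"dx": 0,"dy": -2.69,"dz": -3.12,"claw": 5},
    {"ax": -1.575,"ay": 0,"az": 0,"dx": 0,"dy": -2.69,"dz": -3.12,"claw": 5},
    {"ax": -1.575,"ay": 0,"az": 0,"dx": 0,"dy": -2.69,"dz": -3.12,"claw": 5},
    {"ax": -1.575,"ay": 0,"az": 0,"dx": 0,"dy": -2.69,"dz": -3.12,"claw": 5}
  ]
}}

```text
time_s: 11.05
tcp_pos: [0.6126, 0.1907, 0.2169]
ee_rot: [[-0.92, -0.37, 0.131], [-0.392, 0.87, -0.299], [-0.003, -0.326, -0.945]]
wrist_force: [2.8, -3.9, 3.9]
gripper_width: 0.178
gripper_force: 30.0
```

```bash
python3 -c "
from h import *
lev()"
```

```text
t 11.05 press [-0.1274  0.1189  0.2169] radius 0.1487537564139517 lever rad 0.7416763591280138 tilt deg 19.02692992720594 F press [4.733  1.0833 3.9486] tool F [-1.0878 -5.7624 -2.1858] w 15.451524693447677 gf 30.02446621831041
```

28 more steps at this rate.

Emit:
{"op": "play_rows", "data": {
  "steps": [
    {"ax": -1.575,"ay": 0,"az": 0,"dx": 0,"dy": -2.69,"dz": -3.12,"claw": 5},
    {"ax": -1.575,"ay": 0,"az": 0,"dx": 0,"dy": -2.69,"dz": -3.12,"claw": 5},
    {"ax": -1.575,"ay": 0,"az": 0,"dx": 0,"dy": -2.69,"dz": -3.12,"claw": 5},
    {"ax": -1.575,"ay": 0,"az": 0,"dx": 0,"dy": -2.69,"dz": -3.12,"claw": 5},
    {"ax": -1.575,"ay": 0,"az": 0,"dx": 0,"dy": -2.69,"dz": -3.12,"claw": 5},
    {"ax": -1.575,"ay": 0,"az": 0,"dx": 0,"dy": -2.69,"dz": -3.12,"claw": 5},
    {"ax": -1.575,"ay": 0,"az": 0,"dx": 0,"dy": -2.69,"dz": -3.12,"claw": 5},
    {"ax": -1.575,"ay": 0,"az": 0,"dx": 0,"dy": -2.69,"dz": -3.12,"claw": 5},
    {"ax": -1.575,"ay": 0,"az": 0,"dx": 0,"dy": -2.69,"dz": -3.12,"claw": 5},
    {"ax": -1.575,"ay": 0,"az": 0,"dx": 0,"dy": -2.69,"dz": -3.12,"claw": 5},
    {"ax": -1.575,"ay": 0,"az": 0,"dx": 0,"dy": -2.69,"dz": -3.12,"claw": 5},
    {"ax": -1.575,"ay": 0,"az": 0,"dx": 0,"dy": -2.69,"dz": -3.12,"claw": 5},
    {"ax": -1.575,"ay": 0,"az": 0,"dx": 0,"dy": -2.69,"dz": -3.12,"claw": 5},
    {"ax": -1.575,"ay": 0,"az": 0,"dx": 0,"dy": -2.69,"dz": -3.12,"claw": 5},
    {"ax": -1.575,"ay": 0,"az": 0,"dx": 0,"dy": -2.69,"dz": -3.12,"claw": 5},
    {"ax": -1.575,"ay": 0,"az": 0,"dx": 0,"dy": -2.69,"dz": -3.12,"claw": 5},
    {"ax": -1.575,"ay": 0,"az": 0,"dx": 0,"dy": -2.69,"dz": -3.12,"claw": 5},
    {"ax": -1.575,"ay": 0,"az": 0,"dx": 0,"dy": -2.69,"dz": -3.12,"claw": 5}
  ]
}}

```text
time_s: 12.85
tcp_pos: [0.6291, 0.1514, 0.2752]
ee_rot: [[-0.92, -0.387, -0.061], [-0.392, 0.908, 0.149], [-0.003, 0.161, -0.987]]
wrist_force: [2.5, -4.5, -1.4]
gripper_width: 0.169
gripper_force: 30.0
```

Emit:
{"op": "play_rows", "data": {
  "steps": [
    {"ax": -1.575,"ay": 0,"az": 0,"dx": 0,"dy": -2.69,"dz": -3.12,"claw": 5},
    {"ax": -1.575,"ay": 0,"az": 0,"dx": 0,"dy": -2.69,"dz": -3.12,"claw": 5},
    {"ax": -1.575,"ay": 0,"az": 0,"dx": 0,"dy": -2.69,"dz": -3.12,"claw": 5},
    {"ax": -1.575,"ay": 0,"az": 0,"dx": 0,"dy": -2.69,"dz": -3.12,"claw": 5},
    {"ax": -1.575,"ay": 0,"az": 0,"dx": 0,"dy": -2.69,"dz": -3.12,"claw": 5},
    {"ax": -1.575,"ay": 0,"az": 0,"dx": 0,"dy": -2.69,"dz": -3.12,"claw": 5},
    {"ax": -1.575,"ay": 0,"az": 0,"dx": 0,"dy": -2.69,"dz": -3.12,"claw": 5},
    {"ax": -1.575,"ay": 0,"az": 0,"dx": 0,"dy": -2.69,"dz": -3.12,"claw": 5},
    {"ax": 0,"ay": 0,"az": 0,"dx": 0,"dy": 0,"dz": 0,"claw": 5},
    {"ax": 0,"ay": 0,"az": 0,"dx": 0,"dy": 0,"dz": 0,"claw": 5}
  ]
}}

```text
time_s: 13.85
tcp_pos: [0.6392, 0.1274, 0.2928]
ee_rot: [[-0.92, -0.364, -0.146], [-0.393, 0.854, 0.343], [-0.0, 0.372, -0.928]]
wrist_force: [2.2, -3.7, -2.5]
gripper_width: 0.171
gripper_force: 30.0
```

```bash
python3 -c "
from h import *
lev()"
```

```text
t 13.85 press [-0.0587  0.1185  0.2928] radius 0.14949336386815212 lever rad 0.04134934441547777 tilt deg -21.867571013713434 F press [ 4.2958  0.6148 -2.529 ] tool F [-0.6059 -4.9298  0.7467] w 14.859224766550838 gf 30.02232348648249
```

Emit:
{"op": "play_rows", "data": {
  "steps": [
    {"ax": -1.575,"ay": 0,"az": 0,"dx": 0,"dy": -2.69,"dz": -3.12,"claw": 5},
    {"ax": -1.575,"ay": 0,"az": 0,"dx": 0,"dy": -2.69,"dz": -3.12,"claw": 5},
    {"ax": 0,"ay": 0,"az": 0,"dx": 0,"dy": 0,"dz": 0,"claw": 5},
    {"ax": 0,"ay": 0,"az": 0,"dx": 0,"dy": 0,"dz": 0,"claw": 5},
    {"ax": 0,"ay": 0,"az": 0,"dx": 0,"dy": 0,"dz": 0,"claw": 5}
  ]
}}

```text
time_s: 14.35
tcp_pos: [0.6417, 0.1212, 0.2962]
ee_rot: [[-0.919, -0.356, -0.167], [-0.393, 0.833, 0.389], [0.0, 0.423, -0.906]]
wrist_force: [1.0, -0.8, -3.2]
gripper_width: 0.175
gripper_force: 30.0
```

```bash
python3 -c "
from h import *
lev()"
```

```text
t 14.35 press [-0.052   0.1185  0.2962] radius 0.1496430378436525 lever rad -0.008998946060355006 tilt deg -25.010911925945845 F press [ 1.1412  0.5623 -3.2032] tool F [-0.5602 -2.3898  2.4195] w 15.232954310117021 gf 30.007725301800292
```

Emit:
{"op": "play_rows", "data": {
  "steps": [
    {"ax": 0,"ay": 0,"az": 0,"dx": 0,"dy": 0,"dz": 0,"claw": 20},
    {"ax": 0,"ay": 0,"az": 0,"dx": 0,"dy": 0,"dz": 0,"claw": 87},
    {"ax": 0,"ay": 0,"az": 0,"dx": 0,"dy": 0,"dz": 0,"claw": 87},
    {"ax": 0,"ay": 0,"az": 0,"dx": 0,"dy": 0,"dz": 0,"claw": 87},
    {"ax": 0,"ay": 0,"az": 0,"dx": 0,"dy": 0,"dz": 0,"claw": 87},
    {"ax": 0,"ay": 0,"az": 0,"dx": 0,"dy": 0,"dz": 0,"claw": 87},
    {"ax": 0,"ay": 0,"az": 0,"dx": 0,"dy": 0,"dz": -10,"claw": 87},
    {"ax": 0,"ay": 0,"az": 0,"dx": 0,"dy": 0,"dz": -20,"claw": 87},
    {"ax": 0,"ay": 0,"az": 0,"dx": 0,"dy": 0,"dz": -30,"claw": 87},
    {"ax": 0,"ay": 0,"az": 0,"dx": 0,"dy": 0,"dz": -30,"claw": 87},
    {"ax": 0,"ay": 0,"az": 0,"dx": 0,"dy": 0,"dz": -30,"claw": 87},
    {"ax": 0,"ay": 0,"az": 0,"dx": 0,"dy": 0,"dz": 0,"claw": 87},
    {"ax": 5,"ay": 0,"az": 0,"dx": 0,"dy": 0,"dz": 0,"claw": 87},
    {"ax": 5,"ay": 0,"az": 0,"dx": 0,"dy": 0,"dz": 0,"claw": 87},
    {"ax": 5,"ay": 0,"az": 0,"dx": 0,"dy": 0,"dz": 0,"claw": 87},
    {"ax": 5,"ay": 0,"az": 0,"dx": 0,"dy": 0,"dz": 0,"claw": 87},
    {"ax": 5,"ay": 0,"az": 0,"dx": 0,"dy": 0,"dz": 0,"claw": 87},
    {"ax": 0,"ay": 0,"az": 0,"dx": 0,"dy": 0,"dz": 0,"claw": 87}
  ]
}}

```text
time_s: 16.15
tcp_pos: [0.6607, 0.0761, 0.4048]
ee_rot: [[-0.918, -0.396, -0.001], [-0.396, 0.918, -0.001], [0.002, -0.001, -1.0]]
wrist_force: [-0.0, 0.2, -0.3]
gripper_width: 1.001
gripper_force: 0.0
```

```bash
python3 - <<'E'
from h import *
go([.5065,.1373,.42]); c=cap('scene','s3'); a=load('scene0')
d=cv2.absdiff(c['frame'],a['frame'])[205:355,230:380].max(2)
print('changed vs start',[(n,int(d[y0:y1,x0:x1].max())) for n,y0,y1,x0,x1 in(('bar',8,40,92,108),('pointer',80,96,105,118),('cassette',72,92,60,78),('tub',112,149,66,110))])
cv2.imwrite('pics/g3.png',cv2.resize(c['frame'][165:355,210:400],(570,570),interpolation=cv2.INTER_CUBIC))
E
```

```text
t 16.15 tcp [0.6607 0.0761 0.4048] press [-0.0031  0.1183  0.4048] F [-0.0086  0.1579 -0.3262] j [ 20.489   23.4009  25.2319   0.0353 -91.9194 -87.1513] w 1.0006932775709443 gf 0.0 
R in press [[0.006, -1.0, 0.001], [-1.0, -0.006, -0.002], [0.002, -0.001, -1.0]] 
tool shift mm [117.3196 117.2669 -15.0292]
changed vs start [('bar', 6), ('pointer', 6), ('cassette', 7), ('tub', 7)]
```

View pics/g3.png

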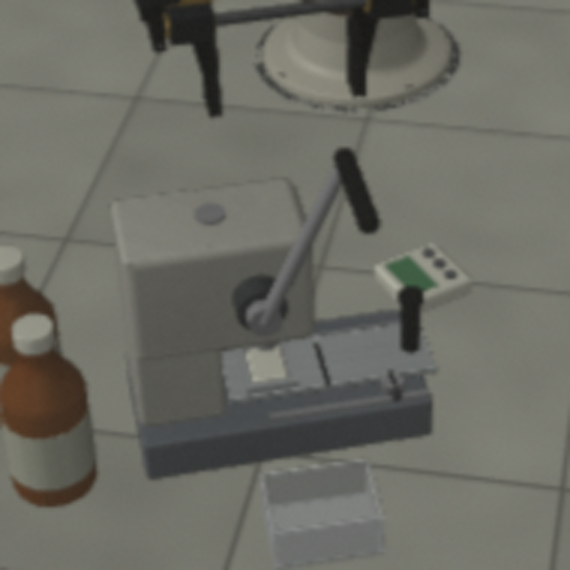

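Nothing has changed from the start: lever at rest with its bar at (357,190), cassette in its pocket at (266,365), pointer at (396,385). Next is the post.

Emit:
{"op": "play_rows", "data": {
  "steps": [
    {"ax": 0,"ay": 0,"az": -8.2,"dx": 0,"dy": 0,"dz": 0,"claw": 60},
    {"ax": 0,"ay": 0,"az": -8.2,"dx": 0,"dy": 0,"dz": 0,"claw": 60},
    {"ax": 0,"ay": 0,"az": -8.2,"dx": 0,"dy": 0,"dz": 0,"claw": 60},
    {"ax": 0,"ay": 0,"az": -8.2,"dx": 0,"dy": 0,"dz": 0,"claw": 60},
    {"ax": 0,"ay": 0,"az": -8.2,"dx": 0,"dy": 0,"dz": 0,"claw": 60},
    {"ax": 0,"ay": 0,"az": -8.2,"dx": 0,"dy": 0,"dz": 0,"claw": 60},
    {"ax": 0,"ay": 0,"az": -8.2,"dx": 0,"dy": 0,"dz": 0,"claw": 60},
    {"ax": 0,"ay": 0,"az": -8.2,"dx": 0,"dy": 0,"dz": 0,"claw": 60},
    {"ax": 0,"ay": 0,"az": -8.2,"dx": 0,"dy": 0,"dz": 0,"claw": 60},
    {"ax": 0,"ay": 0,"az": -8.2,"dx": 0,"dy": 0,"dz": 0,"claw": 60},
    {"ax": 0,"ay": 0,"az": -8.2,"dx": 0,"dy": 0,"dz": 0,"claw": 60},
    {"ax": 0,"ay": 0,"az": 0,"dx": -23,"dy": 23,"dz": 0,"claw": 60},
    {"ax": 0,"ay": 0,"az": 0,"dx": -23,"dy": 23,"dz": 0,"claw": 60},
    {"ax": 0,"ay": 0,"az": 0,"dx": -23,"dy": 23,"dz": 0,"claw": 60},
    {"ax": 0,"ay": 0,"az": 0,"dx": -23,"dy": 23,"dz": 0,"claw": 60},
    {"ax": 0,"ay": 0,"az": 0,"dx": -25,"dy": 25,"dz": 0,"claw": 60},
    {"ax": 0,"ay": 0,"az": 0,"dx": 0,"dy": 0,"dz": 0,"claw": 60},
    {"ax": 0,"ay": 0,"az": 0,"dx": 0,"dy": 0,"dz": 0,"claw": 60}
  ]
}}

```text
time_s: 18.0
tcp_pos: [0.5079, 0.1352, 0.4061]
ee_rot: [[0.396, -0.918, 0.001], [-0.918, -0.396, 0.002], [-0.001, -0.002, -1.0]]
wrist_force: [0.0, -0.6, 0.4]
gripper_width: 0.69
gripper_force: 0.0
```

```bash
python3 - <<'E'
from h import *
go([.5065,.1373,.080])
E
```

```text
t 18.0 tcp [0.5079 0.1352 0.4061] press [-0.1172  0.0008  0.4061] F [ 0.0217 -0.6198  0.4207] j [ 32.5685   8.0689   4.5515  -0.0683 -86.379   -9.232 ] w 0.6900983376161219 gf 0.0 
R in press [[1.0, 0.006, -0.001], [0.006, -1.0, 0.002], [-0.001, -0.002, -1.0]] 
tool shift mm [ -1.9967   0.9671 326.08  ]
```

Emit:
{"op": "play_rows", "data": {
  "steps": [
    {"ax": 0,"ay": 0,"az": 0,"dx": -2,"dy": 1,"dz": 25,"claw": 60},
    {"ax": 0,"ay": 0,"az": 0,"dx": 0,"dy": 0,"dz": 25,"claw": 60},
    {"ax": 0,"ay": 0,"az": 0,"dx": 0,"dy": 0,"dz": 25,"claw": 60},
    {"ax": 0,"ay": 0,"az": 0,"dx": 0,"dy": 0,"dz": 25,"claw": 60},
    {"ax": 0,"ay": 0,"az": 0,"dx": 0,"dy": 0,"dz": 25,"claw": 60},
    {"ax": 0,"ay": 0,"az": 0,"dx": 0,"dy": 0,"dz": 25,"claw": 60},
    {"ax": 0,"ay": 0,"az": 0,"dx": 0,"dy": 0,"dz": 25,"claw": 60},
    {"ax": 0,"ay": 0,"az": 0,"dx": 0,"dy": 0,"dz": 25,"claw": 60},
    {"ax": 0,"ay": 0,"az": 0,"dx": 0,"dy": 0,"dz": 25,"claw": 60},
    {"ax": 0,"ay": 0,"az": 0,"dx": 0,"dy": 0,"dz": 25,"claw": 60},
    {"ax": 0,"ay": 0,"az": 0,"dx": 0,"dy": 0,"dz": 0,"claw": 60}
  ]
}}

```text
time_s: 19.1
tcp_pos: [0.505, 0.1351, 0.1512]
ee_rot: [[0.393, -0.919, -0.008], [-0.919, -0.393, -0.004], [-0.0, 0.009, -1.0]]
wrist_force: [0.7, -0.4, -0.1]
gripper_width: 0.687
gripper_force: 0.0
```

```bash
python3 - <<'E'
from h import *
go([.5065,.1373,.080]); c=cap('scene','s4')
cv2.imwrite('pics/g4.png',cv2.resize(c['frame'][165:325,240:400],(560,560),interpolation=cv2.INTER_CUBIC))
E
```

```text
t 19.1 tcp [0.505  0.1351 0.1512] press [-0.1182 -0.0019  0.1512] F [ 0.6852 -0.3543 -0.1428] j [ 32.7238  17.391  -20.7391  -0.109  -52.3754  -9.4911] w 0.6870188462893505 gf 0.0 
R in press [[1.0, 0.003, 0.0], [0.003, -1.0, -0.009], [-0.0, 0.009, -1.0]] 
tool shift mm [-1.4524 -2.8521 71.2246]
```

View pics/g4.png

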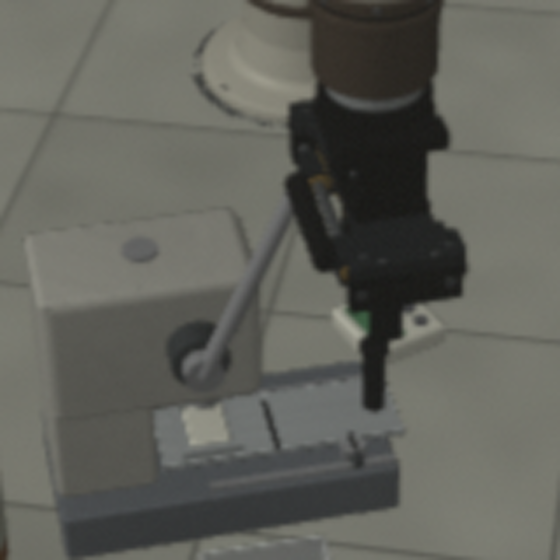

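The crop shows the gripper above the post, with the post at (375,390) between the fingers. It is clear of the lever bar at (315,225).

Emit:
{"op": "play_rows", "data": {
  "steps": [
    {"ax": 0,"ay": 0,"az": 0,"dx": -1,"dy": -1,"dz": 15,"claw": 60},
    {"ax": 0,"ay": 0,"az": 0,"dx": 0,"dy": 0,"dz": 15,"claw": 60},
    {"ax": 0,"ay": 0,"az": 0,"dx": 0,"dy": 0,"dz": 15,"claw": 60},
    {"ax": 0,"ay": 0,"az": 0,"dx": 0,"dy": 0,"dz": 15,"claw": 60},
    {"ax": 0,"ay": 0,"az": 0,"dx": 0,"dy": 0,"dz": 13,"claw": 60},
    {"ax": 0,"ay": 0,"az": 0,"dx": 0,"dy": 0,"dz": 0,"claw": 60},
    {"ax": 0,"ay": 0,"az": 0,"dx": 0,"dy": 0,"dz": 0,"claw": 60}
  ]
}}

```text
time_s: 19.85
tcp_pos: [0.5082, 0.1384, 0.0834]
ee_rot: [[0.396, -0.918, 0.002], [-0.918, -0.396, 0.001], [-0.0, -0.002, -1.0]]
wrist_force: [0.1, -0.5, -0.1]
gripper_width: 0.69
gripper_force: 0.0
```

```bash
python3 - <<'E'
from h import *
go([.5065,.1373,.080])
E
```

```text
t 19.85 tcp [0.5082 0.1384 0.0834] press [-0.1201  0.0023  0.0834] F [ 0.0713 -0.4671 -0.1339] j [ 32.9126  22.5353 -25.0229   0.0299 -42.3216  -9.6033] w 0.6900777760204396 gf 0.0 
R in press [[1.0, 0.006, -0.0], [0.006, -1.0, 0.002], [-0.0, -0.002, -1.0]] 
tool shift mm [0.3792 1.9744 3.3848]
```

Well centred, so I'll shift dy by 2 mm, lower a little and close.

Emit:
{"op": "play_rows", "data": {
  "steps": [
    {"ax": 0,"ay": 0,"az": 0,"dx": 0,"dy": 1.5,"dz": 2,"claw": 60},
    {"ax": 0,"ay": 0,"az": 0,"dx": 0,"dy": 0,"dz": 0,"claw": 5},
    {"ax": 0,"ay": 0,"az": 0,"dx": 0,"dy": 0,"dz": 0,"claw": 5},
    {"ax": 0,"ay": 0,"az": 0,"dx": 0,"dy": 0,"dz": 0,"claw": 5},
    {"ax": 0,"ay": 0,"az": 0,"dx": 0,"dy": 0,"dz": 0,"claw": 5},
    {"ax": 0,"ay": 0,"az": 0,"dx": 0,"dy": 0,"dz": 0,"claw": 5},
    {"ax": 0,"ay": 0,"az": 0,"dx": 0,"dy": 0,"dz": 0,"claw": 5},
    {"ax": 0,"ay": 0,"az": 0,"dx": 0,"dy": 0,"dz": 0,"claw": 5},
    {"ax": 0,"ay": 0,"az": 0,"dx": 0,"dy": 0,"dz": 0,"claw": 5},
    {"ax": 0,"ay": 0,"az": 0,"dx": 0,"dy": 0,"dz": 0,"claw": 5},
    {"ax": 0,"ay": 0,"az": 0,"dx": 0,"dy": 0,"dz": 0,"claw": 5}
  ]
}}

```text
time_s: 20.95
tcp_pos: [0.5074, 0.1385, 0.0805]
ee_rot: [[0.397, -0.918, 0.004], [-0.918, -0.397, 0.002], [-0.0, -0.005, -1.0]]
wrist_force: [5.6, 0.8, -3.0]
gripper_width: 0.229
gripper_force: 30.0
```

Emit:
{"op": "play_rows", "data": {
  "steps": [
    {"ax": 0,"ay": 0,"az": 0,"dx": -1,"dy": 0,"dz": 0,"claw": 5},
    {"ax": 0,"ay": 0,"az": 0,"dx": -2,"dy": 0,"dz": 0,"claw": 5},
    {"ax": 0,"ay": 0,"az": 0,"dx": -2.5,"dy": 0,"dz": 0,"claw": 5},
    {"ax": 0,"ay": 0,"az": 0,"dx": -2.5,"dy": 0,"dz": 0,"claw": 5},
    {"ax": 0,"ay": 0,"az": 0,"dx": -2.5,"dy": 0,"dz": 0,"claw": 5},
    {"ax": 0,"ay": 0,"az": 0,"dx": -2.5,"dy": 0,"dz": 0,"claw": 5},
    {"ax": 0,"ay": 0,"az": 0,"dx": -2.5,"dy": 0,"dz": 0,"claw": 5},
    {"ax": 0,"ay": 0,"az": 0,"dx": -2.5,"dy": 0,"dz": 0,"claw": 5},
    {"ax": 0,"ay": 0,"az": 0,"dx": -2.5,"dy": 0,"dz": 0,"claw": 5},
    {"ax": 0,"ay": 0,"az": 0,"dx": -2.5,"dy": 0,"dz": 0,"claw": 5},
    {"ax": 0,"ay": 0,"az": 0,"dx": -2.5,"dy": 0,"dz": 0,"claw": 5},
    {"ax": 0,"ay": 0,"az": 0,"dx": -2.5,"dy": 0,"dz": 0,"claw": 5},
    {"ax": 0,"ay": 0,"az": 0,"dx": -2.5,"dy": 0,"dz": 0,"claw": 5},
    {"ax": 0,"ay": 0,"az": 0,"dx": -2.5,"dy": 0,"dz": 0,"claw": 5},
    {"ax": 0,"ay": 0,"az": 0,"dx": -2.5,"dy": 0,"dz": 0,"claw": 5},
    {"ax": 0,"ay": 0,"az": 0,"dx": -2.5,"dy": 0,"dz": 0,"claw": 5},
    {"ax": 0,"ay": 0,"az": 0,"dx": -2,"dy": 0,"dz": 0,"claw": 5},
    {"ax": 0,"ay": 0,"az": 0,"dx": 0,"dy": 0,"dz": 0,"claw": 5},
    {"ax": 0,"ay": 0,"az": 0,"dx": 0,"dy": 0,"dz": 0,"claw": 5}
  ]
}}

```text
time_s: 22.85
tcp_pos: [0.4922, 0.1747, 0.0806]
ee_rot: [[0.397, -0.918, 0.005], [-0.918, -0.397, 0.001], [0.001, -0.005, -1.0]]
wrist_force: [9.2, -3.0, -4.5]
gripper_width: 0.232
gripper_force: 30.0
```

```bash
python3 - <<'E'
from h import *
go([.5065,.1373,.080],'pull'); c=cap('scene','s5'); print('F press',PR.T@sense()['wrist_force'])
cv2.imwrite('pics/g5.png',cv2.convertScaleAbs(cv2.resize(c['frame'][265:325,280:360],(800,600),interpolation=cv2.INTER_CUBIC),alpha=1.5,beta=10))
E
```

```text
pull t 22.85 tcp [0.4922 0.1747 0.0806] press [-0.1597  0.0017  0.0806] F [ 9.2155 -2.9959 -4.5044] j [ 37.4207  22.3539 -25.9664   0.1719 -41.4109 -14.1613] w 0.23219665898248532 gf 30.007940047653392 
R in press [[1.0, 0.007, 0.001], [0.007, -1.0, 0.005], [0.001, -0.005, -1.0]] 
tool shift mm [39.9736  1.7067  0.6011]
F press [ 6.4193  7.3843 -4.829 ]
```

View pics/g5.png

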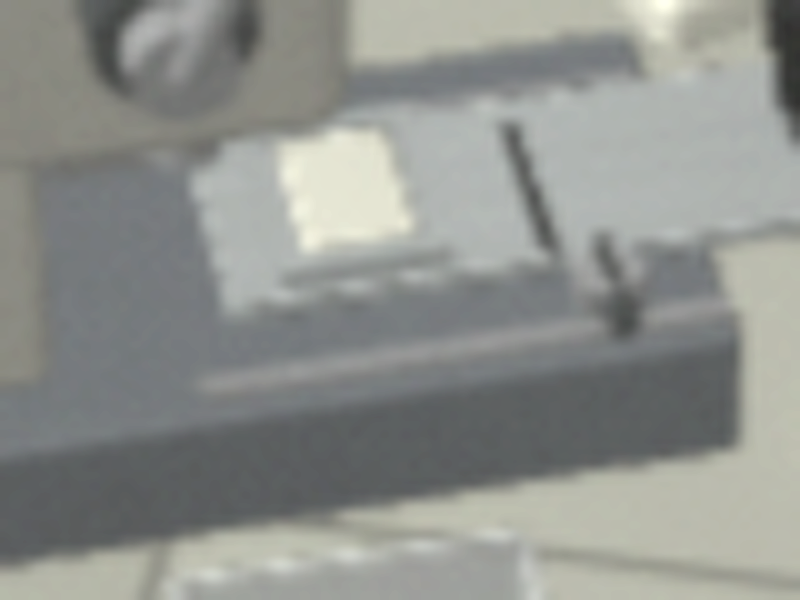

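The line runs from (510,125) to (553,250) and the pointer's dark ridge from (600,238) to (625,325), so the line is still short of the pointer. I'll work out the gap.

```bash
python3 - <<'E'
from h import *
s,s5,t=load('scene0'),load('s5'),load('top0')
pf=lambda p:(PR.T@(p-O))*1e3
T=lambda x,y:(290+x/4-.375,170+y/4-.375); S5=lambda x,y:(280+x/10-.45,265+y/10-.45)
print('line far/near scene now',pf(ray_at(s5,*S5(510,127),.047)),pf(ray_at(s5,*S5(553,248),.047)))
for h in(.047,.050,.053):
    print(h,'ptr ridge scene',pf(ray_at(s5,*S5(600,238),h)),pf(ray_at(s5,*S5(625,325),h)),'top',pf(ray_at(t,*T(104,366),h)),pf(ray_at(t,*T(88,330),h)))
print('line home top',pf(ray_at(t,*T(187,343),.047)),pf(ray_at(t,*T(216,419),.047)))
t5=cap('top','t5')
r=lambda c,u,v:cv2.resize(c['frame'][v:v+50,u:u+40],(400,500),interpolation=cv2.INTER_CUBIC)
cv2.imwrite('pics/g6.png',cv2.convertScaleAbs(np.hstack([r(t,300,240),r(t5,300,240)]),alpha=1.5,beta=10))
E
```

```text
line far/near scene now [-84.0214 -18.2463  47.    ] [-84.2197  27.8114  47.    ]
0.047 ptr ridge scene [-96.189   26.9057  47.    ] [-94.7495  58.4631  47.    ] top [-93.4306  34.9267  47.    ] [-94.1347  58.105   47.    ]
0.05 ptr ridge scene [-95.4068  30.1435  50.    ] [-93.9715  61.6076  50.    ] top [-93.5688  34.5165  50.    ] [-94.2713  57.6421  50.    ]
0.053 ptr ridge scene [-94.6246  33.3813  53.    ] [-93.1936  64.7522  53.    ] top [-93.707   34.1062  53.    ] [-94.4079  57.1793  53.    ]
line home top [-43.5198  29.268   47.    ] [-44.9047 -18.2625  47.    ]
```

View pics/g6.png

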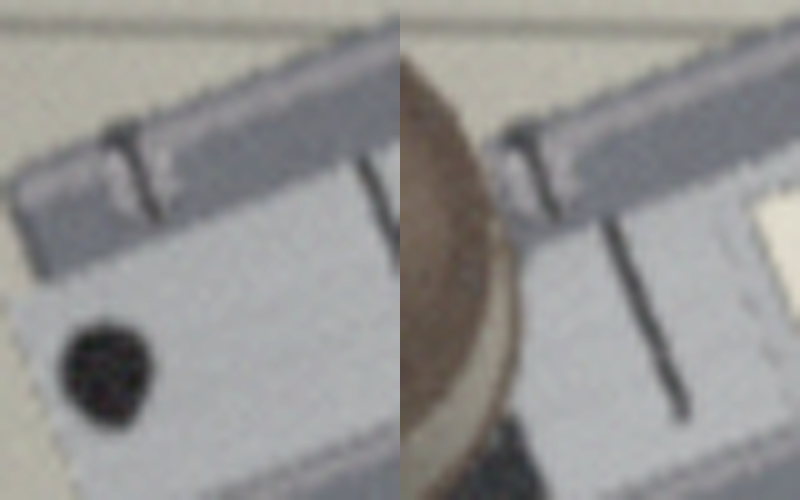

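In the top view the line runs (608,222)→(683,415) and the pointer ridge (520,135)→(557,215). That is a gap of about 4.5 px, or 10.3 mm, matching the scene view (−84.1 against −94.3). I'll pull 10 mm more.

Emit:
{"op": "play_rows", "data": {
  "steps": [
    {"ax": 0,"ay": 0,"az": 0,"dx": -1.5,"dy": 0,"dz": 0,"claw": 5},
    {"ax": 0,"ay": 0,"az": 0,"dx": -2,"dy": 0,"dz": 0,"claw": 5},
    {"ax": 0,"ay": 0,"az": 0,"dx": -2,"dy": 0,"dz": 0,"claw": 5},
    {"ax": 0,"ay": 0,"az": 0,"dx": -2,"dy": 0,"dz": 0,"claw": 5},
    {"ax": 0,"ay": 0,"az": 0,"dx": -1.5,"dy": 0,"dz": 0,"claw": 5},
    {"ax": 0,"ay": 0,"az": 0,"dx": -1,"dy": 0,"dz": 0,"claw": 5},
    {"ax": 0,"ay": 0,"az": 0,"dx": 0,"dy": 0,"dz": 0,"claw": 5},
    {"ax": 0,"ay": 0,"az": 0,"dx": 0,"dy": 0,"dz": 0,"claw": 5},
    {"ax": 0,"ay": 0,"az": 0,"dx": 0,"dy": 0,"dz": 0,"claw": 5},
    {"ax": 0,"ay": 0,"az": 0,"dx": 0,"dy": 0,"dz": 0,"claw": 5},
    {"ax": 0,"ay": 0,"az": 0,"dx": 0,"dy": 0,"dz": 0,"claw": 5},
    {"ax": 0,"ay": 0,"az": 0,"dx": 0,"dy": 0,"dz": 0,"claw": 5}
  ]
}}

```text
time_s: 24.15
tcp_pos: [0.4884, 0.1837, 0.0806]
ee_rot: [[0.397, -0.918, 0.005], [-0.918, -0.397, 0.001], [0.001, -0.005, -1.0]]
wrist_force: [10.4, -3.5, -4.6]
gripper_width: 0.229
gripper_force: 30.0
```

```bash
python3 - <<'E'
from h import *
go([.5065,.1373,.080],'pull'); c=cap('scene','s6'); t=cap('top','t6')
a=cv2.resize(c['frame'][265:325,290:350],(400,400),interpolation=cv2.INTER_CUBIC); b=cv2.resize(t['frame'][240:280,300:340],(400,400),interpolation=cv2.INTER_CUBIC)
cv2.imwrite('pics/g7.png',cv2.convertScaleAbs(np.hstack([a,b]),alpha=1.5,beta=10))
E
```

```text
pull t 24.15 tcp [0.4884 0.1837 0.0806] press [-0.1695  0.0018  0.0806] F [10.4346 -3.5385 -4.5972] j [ 38.5181  22.3141 -26.0448   0.1923 -41.3681 -15.2805] w 0.22927419732597304 gf 30.00803111004643 
R in press [[1.0, 0.007, 0.001], [0.007, -1.0, 0.005], [0.001, -0.005, -1.0]] 
tool shift mm [49.7618  1.8009  0.6113]
```

View pics/g7.png

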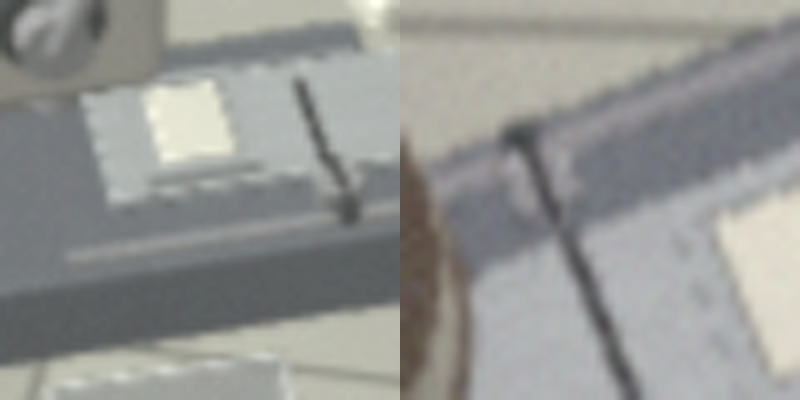

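In both views the line ((300,80)→(345,190) left, (630,395)→(560,225) right) runs straight into the pointer ridge. The cassette is in its pocket and the grip is steady at 30 N, so I'm handing in.

```bash
python3 -c "
from station import *
print(finish_job())"
```

```text
the job is handed in; nothing more can be done
None
```

I stamped the cassette, eased the lever back to rest, and handed the job in at about 24 s, still holding the carriage by its post with the line at the pointer and the cassette in its pocket; no verdict was returned.

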